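# Load the walnut wheel blank into the sloped feed gutter of the boring unit

### The job

Load the dark wheel blank for boring: with a fingertip, roll it up its own lane of the sloped gutter to the end stop at the top, until the red spring dog has stood up again behind it and it cannot roll back, then take your hand away. Roll it steadily with the finger behind it: don't pick it up, drag it out of the lane or flick it. Leave the pale blank waiting at the bottom of the other lane, and don't disturb the tools and parts lying around.

Things in the scene. Friction and masses are not known exactly. Their poses are not given: they have to be found in the camera images.
- unit: Boring unit fixed to the table: grey T-shaped base, sloped steel gutter, two horizontal drill heads facing each other across the gutter's top end (from y = 90 to 365 mm either side, around x = 58; top at 145 mm, beyond y = 265 at 170 mm). Origin on the table under the gutter's middle; x level, the lanes' uphill direction (away from the robot, yaw up to 17 degrees), y left looking uphill, z up.
- gutter: Two-lane steel gutter of the unit, rising 9 degrees (0.157 rad). Origin: lower end of the floor, midway between lanes, 52 mm above the table. x uphill along the floor, y left, z square out of the floor. Lane centres y = +55 (left), -55 mm; 40 mm wide inside, walls 3 x 14 mm; lip 10 mm high at x = 0. A blank's centre: x = 25 at the lip, 165 at the stop, 161 let go and leaning on the dog; z = 35.
- dark_blank: The wheel blank to load: a solid dark walnut disc, 70 mm in diameter, 36 mm thick, about 60 to 130 g, standing on its rim in one lane (left or right varies), free to roll along the lane. Origin at its centre, 35 mm above the lane floor; its axis (body y) lies across the lane; body x and z turn with it as it rolls.
- pale_blank: An identical disc of pale maple standing at the bottom of the other lane; it stays there. Origin at its centre.
- stop_left (a point): Centre of the face of the left lane's end stop, a rigidly held black bumper 20 mm in diameter, 35 mm above the lane floor, at gutter x = 200 mm; a blank pushed home touches it with its rim.
- stop_right (a point): The same for the right lane.
- dog_left (a joint): Angle (rad) of the left lane's red spring dog, a flap 22 mm wide standing 10 mm above the lane floor, uphill face at gutter x = 136.5 mm. 0 = upright. It folds only uphill (flat at 1.5) as a blank rolls over it (1 to 2 N), springs back once the blank is within about 4 mm of the stop, then holds it. Keep the pushing finger 15 mm or more above the lane floor, clear of dog and lip.
- dog_right (a joint): The same for the right lane's dog.
- bored_wheel: Finished pale wheel lying flat on the table, 70 mm diameter, 36 mm high, 12 mm bore; origin at the centre of its underside.
- push_stick: Wooden push stick lying on the table, about 240 x 28 x 18 mm along its x; origin under its middle.
- glue_bottle: White glue bottle standing, 60 mm diameter, 170 mm high; origin at the centre of its underside.
- screwdriver: Red-handled screwdriver, about 200 mm long, lying on the table along its x; origin on its underside.
- chuck_key: Steel T-shaped chuck key lying on the table, 75 mm cross bar along y and 60 mm shank along x, 13 mm thick; origin under the middle of the cross bar.
There are look-alikes about, which are no part of the job. What is shaped like the dark_blank but orange or yellow is not meant. What is shaped like the pale_blank but orange is not meant.

How it is judged:
By the outcome, as a careful person would: the job done as asked, in the order asked, and still so for the second after the job is handed in, with the robot touching nothing.
It also fails if it takes over 38 s, if anything falls off the work surface, if the arm or the gripper's body presses on something with over 40 N, if the wrist force passes 120 N, or if a joint passes its speed limit or range.

### The arm

A 6-joint arm with a two-finger parallel gripper is mounted at the origin on the work surface. World frame = base frame: x ahead of the robot, y to its left, z up, the work surface at z = 0. Lengths are in m, angles in rad, forces in N, time in s.
With the tool pointing down it reaches from about 0.275 to 0.725 m from the base axis. Payload 15.9 kg.
Tool frame: the origin (TCP) lies midway between the tips of the shut fingers; the grasp point (between the pads) lies 19 mm behind it (bot.tcp_to_grasp is the distance from the TCP to the grasp point, in m); z points along the fingers, y is the direction in which the jaws open and shut (so a half turn about z gives the same grasp; the last joint's range is limited). The gripper opens to 85 mm and grips with 20 to 120 N. Pads are 22 mm wide; open, the fingers measure 114 mm over their backs; the gripper's body (76 mm by 85 mm) begins 54 mm behind the grasp point. The pads swing forward as they close: fully open they stand 13 mm farther back than shut.
Start: joints at [1.293, 0.213, -0.034, 1.323, 0, 1.571], TCP at [0.137, 0.481, 0.198] pointing down, gripper open.
Joint ranges: [-2.98, 2.98], [-0.74, 1.72], [-1.14, 1.35], [-2.1, 2.04], [-1.57, 1.44], [-3.14, 3.14]. Speed limits (rad/s): [1.89, 1.89, 2.39, 2.57, 3.14, 3.14].

### API

Orientations are given as a 3x3 rotation matrix whose columns are the frame's x, y, z axes.
In Python, from workcell import bot gives the robot as it stands. The module is installed in compiled form; this text tells all that it offers.
- The arm moves only by the shell command python3 -m crank 'ROWS' [OPENING] [FORCE]. ROWS is JSON, a list of rows, each an object of numbers: "dx", "dy", "dz": the shift along the tool's x, y, z in mm; "twist": the turn about the tool's z in rad. A call has 1 to 10 rows; each row is the pose to reach, as a shift and turn from the pose measured when the call began, along the tool's axes at that moment; what a row does not reach only later rows make up. A row lasts 1/10 s, in which the tool goes at most 50 mm and 8.59 degrees, less where a joint would pass 70% of its speed; a pose out of reach is approached as far as the arm can. A call with a gripper value outside its range is refused whole. OPENING is the closure, from -1 (fully open) to 1 (shut), set as the call begins (- or left out, the last holds). The fingers move at their own pace and stop on an object; FORCE is the grip in N (left out, the last holds). Time passes only in rows, so rows that repeat a pose let the fingers close. It gives the time, the measured TCP pose, the force and the opening at its end, in the units of the state.
- bot.state(): the state, without advancing time (a new reading comes with each control period).
- bot.get_image(name): name is "side" or "top" or "wrist"; returns a dict with "img" (480x640x3 uint8, red, green, blue), "fovy" (degrees; the focal length in pixels is half the picture's height over the tangent of half this angle, whatever the lens; pixels are square), "cx", "cy" (the principal point, pixels), "k1" (the pictures are not rectified: a ray, as slopes to the right and down, at radius r is drawn at 1 + k1 r^2 times it, then the intrinsics apply), "cam_to_world" (4x4, takes a point from camera to world coordinates); the wrist camera has in their place "T_tool_cam" (4x4, takes a point from camera to tool coordinates, whose origin is the TCP and whose axes are the flange's). Camera axes: x right, y up, looking along -z (the intrinsics and any distortion apply to the point x, -y, -z); pixel columns grow to the right and rows downward; lengths in m; the calibration is good to about 2 mm. A picture is of the moment at which its call begins: read the wrist's pose just before it. There is no depth.
- bot.job_done(): hands the job in, once; it reports no verdict.
The state is a dict: "t": time; "qpos": joint angles; "joint_vel": joint speeds; "joint_efforts": joint torques, N m; "tool_pos": TCP position; "orientation": TCP orientation; "ft_force": force on the tool from outside, world axes, zero at the start; "torque": the same for the moment, N m; "width": finger opening in m.
Only numpy, scipy, OpenCV 4.12 (cv2) and the standard library are available. Lean on these libraries where they do the work, as an engineer would, in place of code of your own. Each camera call takes 0.05 s, during which the arm holds its last target.

## Working session

There is one attempt and no reset: what is moved stays moved. The work goes in short steps, Python scripts to look and compute and a shell command to move; the robot and the scene stay as the last step left them, time stands still between calls to the robot, and variables do not carry over. Pictures are saved under pics/ and viewed, and the job is handed in when it is done.

```bash
mkdir -p pics; ls; cat > h.py <<'E'
import numpy as np, cv2
from workcell import bot
def grab(n,save=None):
    s=bot.state(); d=bot.get_image(n)
    if save: cv2.imwrite('pics/'+save,d['img'][:,:,::-1])
    if n=='wrist':
        T=np.eye(4);T[:3,:3]=np.array(s['orientation']);T[:3,3]=s['tool_pos'];d['cam_to_world']=T@np.array(d['T_tool_cam'])
    return d
def K(d):
    f=240/np.tan(np.radians(d['fovy'])/2); return np.array([[f,0,d['cx']],[0,f,d['cy']],[0,0,1]])
def ray(d,u,v):
    p=cv2.undistortPoints(np.array([[[u,v]]],float),K(d),np.array([d['k1'],0,0,0,0.]))[0,0]
    M=np.array(d['cam_to_world']); r=M[:3,:3]@np.array([p[0],-p[1],-1]); return M[:3,3],r/np.linalg.norm(r)
def onplane(d,u,v,n,c):
    o,r=ray(d,u,v); n=np.array(n,float); return o+r*(c-n@o)/(n@r)
def onz(d,u,v,z): return onplane(d,u,v,[0,0,1],z)
def proj(d,P):
    M=np.array(d['cam_to_world']); q=M[:3,:3].T@(np.array(P,float).reshape(-1,3)-M[:3,3]).T
    q=np.array([q[0],-q[1],-q[2]]).T
    return cv2.projectPoints(q.reshape(-1,1,3),np.zeros(3),np.zeros(3),K(d),np.array([d['k1'],0,0,0,0.]))[0][:,0]
E
python3 - <<'E'
from h import *
for n in ['side','top','wrist']:
    d=grab(n,n+'0.png'); print(n,d['fovy'],d['k1'],np.round(d['cam_to_world'],3).tolist())
print(bot.state())
E
```

```text
pics
side 47.86377276593879 -0.1539586011396034 [[0.977, 0.162, -0.139, 0.401], [-0.214, 0.748, -0.628, -0.575], [0.002, 0.643, 0.766, 0.841], [0.0, 0.0, 0.0, 1.0]]
top 44.6774565441698 -0.12786160478395467 [[0.004, 0.996, -0.092, 0.421], [-1.0, 0.002, -0.015, -0.004], [-0.015, 0.092, 0.996, 1.432], [0.0, 0.0, 0.0, 1.0]]
wrist 68.86337582939355 0.021940085628570263 [[0.275, -0.915, -0.296, 0.061], [0.962, 0.261, 0.086, 0.503], [-0.001, -0.308, 0.951, 0.374], [0.0, 0.0, 0.0, 1.0]]
{'t': 0.15, 'qpos': array([ 1.29297963e+00,  2.13257650e-01, -3.48844981e-02,  1.32349239e+00,
        2.98262015e-05,  1.57078227e+00]), 'joint_vel': array([-0.00123131, -0.00113284,  0.00267046,  0.00042174,  0.00117991,
        0.00036942]), 'joint_efforts': array([-1.44763533e-03, -6.86404681e+01,  4.87251019e+01,  1.30569725e-02,
       -1.95704854e-05, -1.39668518e-05]), 'tool_pos': array([0.13704172, 0.4805624 , 0.19783468]), 'orientation': array([[-9.61660365e-01,  2.74243096e-01, -2.58568149e-04],
       [ 2.74243216e-01,  9.61660034e-01, -7.97893115e-04],
       [ 2.98379770e-05, -8.38212745e-04, -9.99999648e-01]]), 'ft_force': array([0.10170371, 0.31712542, 0.00493702]), 'torque': array([-0.0227758 ,  0.01079534, -0.02017492]), 'width': 0.08561963212009087}
```

View pics/top0.png

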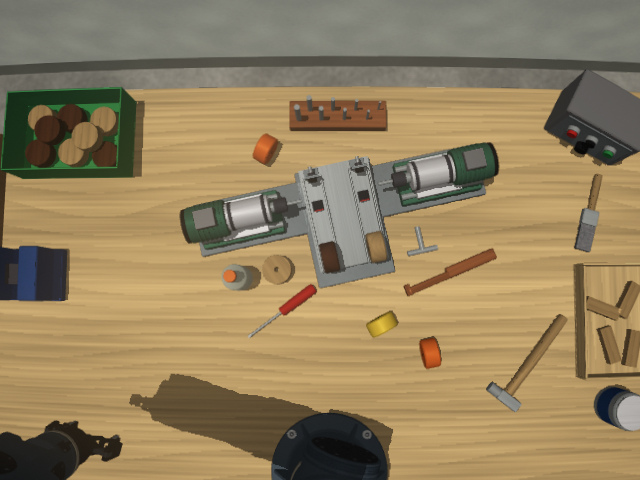

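View pics/side0.png

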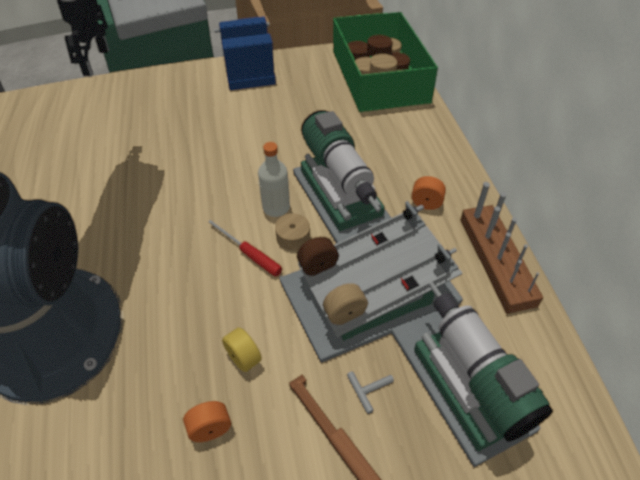

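The top view shows the dark blank in the left lane at (329,257) and the pale blank in the right lane at (376,246). Things that could be mistaken for the dark blank:
- Orange discs at (266,149) and (430,352).
- Yellow disc at (382,323).
- Bored wheel at (277,269).
- Loose dark discs in the green bin, around (48,128).

I choose the dark disc in the gutter at (329,257) and check it in a close crop.

```bash
python3 - <<'E'
from h import *
d=grab('top'); im=d['img'][:,:,::-1]
c=im[140:300,280:420]; cv2.imwrite('pics/topc.png',cv2.resize(c,None,fx=3.75,fy=3.75,interpolation=cv2.INTER_CUBIC))
e=grab('side'); c=e['img'][190:370,270:480,::-1]; cv2.imwrite('pics/sidec.png',cv2.resize(c,None,fx=3.3,fy=3.3,interpolation=cv2.INTER_CUBIC))
E
```

```text
(no output)
```

View pics/topc.png

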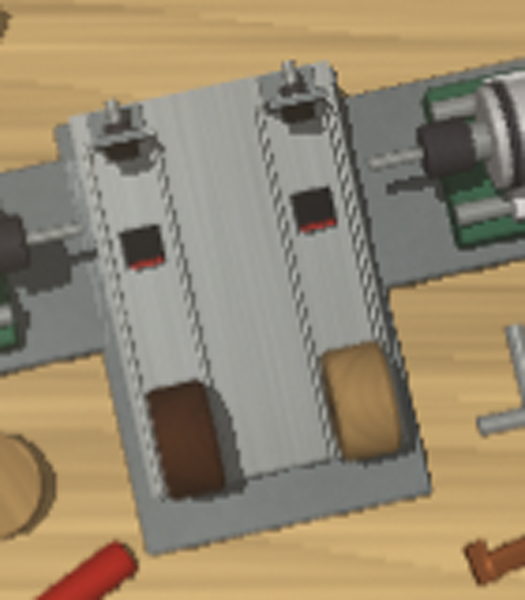

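View pics/sidec.png

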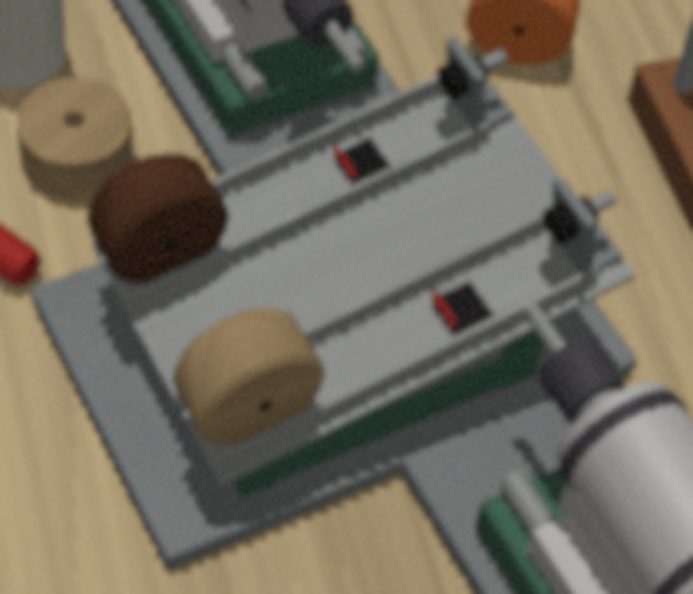

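```bash
cat > m.py <<'E'
from h import *
def blob(img,lo,hi,roi):
    hsv=cv2.cvtColor(img,cv2.COLOR_RGB2HSV); m=cv2.inRange(hsv,lo,hi)
    mm=np.zeros_like(m);x0,y0,x1,y1=roi; mm[y0:y1,x0:x1]=m[y0:y1,x0:x1]
    mm=cv2.morphologyEx(mm,cv2.MORPH_OPEN,np.ones((2,2),np.uint8))
    cs=cv2.findContours(mm,cv2.RETR_EXTERNAL,cv2.CHAIN_APPROX_NONE)[0]
    c=max(cs,key=cv2.contourArea); h=cv2.convexHull(c); M=cv2.moments(h)
    return np.array([M['m10']/M['m00'],M['m01']/M['m00']]),M['m00'],cv2.boundingRect(h)
def tri(a,pa,b,pb):
    o1,r1=ray(a,*pa);o2,r2=ray(b,*pb)
    t=np.linalg.lstsq(np.c_[r1,-r2],o2-o1,rcond=None)[0]
    A=o1+t[0]*r1;B=o2+t[1]*r2
    return (A+B)/2,np.linalg.norm(A-B)
E
python3 - <<'E'
from m import *
a=grab('top');b=grab('side')
D=((0,90,20),(14,255,110)); P=((8,60,110),(22,190,255)); R=((0,160,110),(6,255,255))
for n,c,ra,rb in [('dark',D,(315,235,345,280),(295,230,342,277)),('pale',P,(364,228,393,265),(320,280,370,327))]:
    pa=blob(a['img'],*c,ra);pb=blob(b['img'],*c,rb)
    print(n,pa,pb); X,e=tri(a,pa[0],b,pb[0]); print(np.round(X*1000,1),round(e*1000,1), 'z=90.5:',np.round(onz(a,*pa[0],.0905)*1000,1))
for n,ra,rb in [('dogL',(310,200,328,214),(365,228,392,248)),('dogR',(355,190,372,204),(398,272,422,292))]:
    try:
        pa=blob(a['img'],*R,ra);pb=blob(b['img'],*R,rb)
        print(n,pa,pb);X,e=tri(a,pa[0],b,pb[0]); print(np.round(X*1000,1),round(e*1000,1))
    except Exception as ex: print(n,ex)
print('bottle', onz(a,233,277,.17)*1000, onz(a,240,280,.0)*1000)
E
```

```text
dark (array([330.34750098, 257.80834317]), 423.5, (321, 243, 20, 30)) (array([317.82100499, 256.11033084]), 1068.0, (299, 239, 39, 37))
[510.1  -3.9  94.6] 3.3 z=90.5: [508.8  -3.7  90.5]
pale (array([377.2872297 , 246.55324357]), 408.5, (368, 232, 19, 30)) (array([344.10521067, 297.33881825]), 668.5, (326, 285, 40, 28))
[ 533.  -110.   113.9] 0.0 z=90.5: [ 535.  -111.9   90.5]
dogL max() iterable argument is empty
dogR max() iterable argument is empty
bottle [461.20851785 207.32030429 170.        ] [459.30583089 218.29208933   0.        ]
```

```bash
python3 - <<'E'
from m import *
a=grab('top')
L=onz(a,318.4,209.6,.078);R=onz(a,364.8,200,.078);print(L,R,np.degrees(np.arctan2((R-L)[0],-(R-L)[1])))
D=np.array([.5088,-.0037]);P=np.array([.535,-.1119])
for q,w in((L,D),(R,P)): v=q[:2]-w;print(v,np.hypot(*v),np.degrees(np.arctan2(v[1],v[0])))
S=onz(a,*(280+123/3.75,140+155/3.75),.052+.2*.156+.035);print('stopL~',S,np.degrees(np.arctan2(*(S[:2]-D)[::-1])))
# axes
y=np.radians(13.3); u=np.array([np.cos(y),np.sin(y)]); 
g=D-u*(.025*np.cos(.157)-.035*np.sin(.157)); print('lane origin',g)
for gx in(25,161,165):
  X=g+u*(gx*np.cos(.157)-35*np.sin(.157))/1e3; print(gx,X,.052+gx/1e3*np.sin(.157)+.035*np.cos(.157))
s=bot.state();print(s['t'])
E
```

```text
[0.62255368 0.02445822 0.078     ] [ 0.64548779 -0.08422857  0.078     ] 11.915250118589075
[0.11375368 0.02815822] 0.11718696137569683 13.903336171975306
[0.11048779 0.02767143] 0.11390021774274135 14.060394333596843
stopL~ [0.68181572 0.0366854  0.1182    ] 13.138754137350947
lane origin [ 0.49009544 -0.00812157]
25 [ 0.5088 -0.0037] 0.09047842312344952
161 [0.6395245  0.02720196] 0.11174281359288321
165 [0.64336934 0.02811084] 0.11236823684198421
0.4
```

```bash
python3 -m crank '[{"dx":-20,"dy":-18,"twist":-0.02},{"dx":-50,"dy":-46,"twist":-0.06},{"dx":-80,"dy":-74,"twist":-0.1},{"dx":-110,"dy":-102,"twist":-0.14},{"dx":-140,"dy":-130,"twist":-0.18},{"dx":-170,"dy":-158,"twist":-0.22},{"dx":-200,"dy":-186,"twist":-0.26},{"dx":-230,"dy":-214,"twist":-0.3},{"dx":-250,"dy":-232,"twist":-0.33},{"dx":-260,"dy":-241,"twist":-0.34}]' 1 20
python3 - <<'E'
from h import *
s=bot.state();R=np.array(s['orientation']);print(s['t'],s['width'],R.round(3).tolist(),R.T@(np.array([.440,-.020,.198])-s['tool_pos'])*1000)
a=np.degrees(np.arctan2(R[1,0],R[0,0]))%360;print(a,'twist',-np.radians(193.5-a))
E
```

```text
0.4 0.08519364456387664 [[-0.962, 0.274, -0.0], [0.274, 0.962, -0.0], [-0.0, -0.0, -1.0]] [-4.28614391e+02 -3.98482908e+02  2.04908134e-01]
164.08302003847797 twist -0.5134231563217543invalid input at $[0]: expected keys dx, dy, dz, twist
```

All four keys are needed in each row.

```bash
python3 -m crank '[{"dx":-20,"dy":-18,"dz":0,"twist":-0.02},{"dx":-50,"dy":-46,"dz":0,"twist":-0.06},{"dx":-80,"dy":-74,"dz":0,"twist":-0.1},{"dx":-110,"dy":-102,"dz":0,"twist":-0.14},{"dx":-140,"dy":-130,"dz":0,"twist":-0.18},{"dx":-170,"dy":-158,"dz":0,"twist":-0.22},{"dx":-200,"dy":-186,"dz":0,"twist":-0.26},{"dx":-230,"dy":-214,"dz":0,"twist":-0.3},{"dx":-250,"dy":-232,"dz":0,"twist":-0.33},{"dx":-260,"dy":-241,"dz":0,"twist":-0.34}]' 1 20
cat > st.py <<'E'
from h import *
import sys
t=np.array([float(v) for v in sys.argv[1:4]])
s=bot.state();R=np.array(s['orientation']);print('t',round(s['t'],2),'w',s['width'].round(4),'pos',np.round(s['tool_pos'],4),'z',R[:,2].round(3),'F',np.round(s['ft_force'],2))
a=np.degrees(np.arctan2(R[1,0],R[0,0]))%360
print('delta tool mm',np.round(R.T@(t-s['tool_pos'])*1000,1),'twist',-np.radians(193.5-a))
E
python3 st.py .440 -.020 .198
```

```text
t: 1.4
tool_pos: [0.3219, 0.1759, 0.1983]
orientation: [[-0.998, -0.061, 0.0], [-0.061, 0.998, -0.0], [-0.0, -0.0, -1.0]]
ft_force: [-0.6, 0.9, 0.5]
width: 0.0003Traceback (most recent call last):
  File "st.py", line 4, in <module>
    s=bot.state();R=np.array(s['orientation']);print('t',round(s['t'],2),'w',s['width'].round(4),'pos',np.round(s['tool_pos'],4),'z',R[:,2].round(3),'F',np.round(s['ft_force'],2))
                                                                             ^^^^^^^^^^^^^^^^
AttributeError: 'float' object has no attribute 'round'
```

```bash
sed -i "s/s\['width'\].round(4)/s['width']/" st.py; python3 st.py .440 -.020 .198
```

```text
t 1.4 w 0.0002983023300905262 pos [0.3219 0.1759 0.1983] z [ 0. -0. -1.] F [-0.63  0.92  0.5 ]
delta tool mm [-105.9 -202.8    0.4] twist -0.1744288446179156
```

```bash
python3 -m crank '[{"dx":-10,"dy":-19,"dz":0,"twist":-0.02},{"dx":-25,"dy":-48,"dz":0,"twist":-0.05},{"dx":-41,"dy":-78,"dz":0,"twist":-0.08},{"dx":-57,"dy":-109,"dz":0,"twist":-0.11},{"dx":-73,"dy":-140,"dz":0,"twist":-0.14},{"dx":-89,"dy":-170,"dz":0,"twist":-0.17},{"dx":-100,"dy":-192,"dz":0,"twist":-0.174},{"dx":-106,"dy":-203,"dz":0,"twist":-0.174},{"dx":-106,"dy":-203,"dz":0,"twist":-0.174}]'
python3 - <<'E'
from m import *
d=grab('wrist','w1.png');t=grab('top','t1.png')
D=((0,90,20),(14,255,110))
pa=blob(t['img'],*D,(315,235,345,280));print(pa,onz(t,*pa[0],.0905))
# expected disc center and tool marks in wrist
print(proj(d,[[.5088,-.0037,.0905],[.474,-.0117,.0905],[.6225,.0245,.078]]))
E
python3 st.py .440 -.020 .080
```

```text
t: 2.3
tool_pos: [0.4405, -0.021, 0.1982]
orientation: [[-0.973, -0.231, 0.0], [-0.231, 0.973, -0.0], [-0.0, -0.0, -1.0]]
ft_force: [-0.6, 0.2, -0.8]
width: -0.0
t 2.4 w -0.0003220695781898089 pos [ 0.4398 -0.0197  0.1984] z [ 0.  0. -1.] F [ 0.54  0.44 -0.74]
delta tool mm [-1.000e-01 -3.000e-01  1.184e+02] twist -0.000682598550969038Traceback (most recent call last):
  File "<stdin>", line 4, in <module>
  File "m.py", line 7, in blob
    c=max(cs,key=cv2.contourArea); h=cv2.convexHull(c); M=cv2.moments(h)
ValueError: max() iterable argument is empty
```

View pics/w1.png

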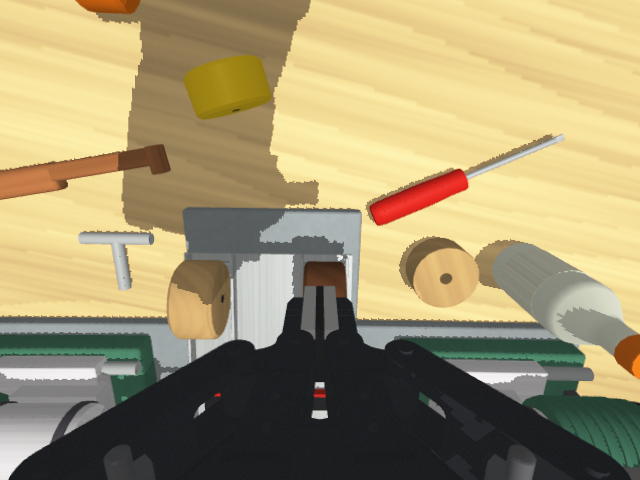

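```bash
python3 - <<'E'
from m import *
d=grab('wrist')
s=bot.state();p=np.array(s['tool_pos'])
print(proj(d,[[.5088,-.0037,.0905],[.474,-.0117,.0905],p]),d['cx'],d['cy'])
c=d['img'][200:330,160:420,::-1];cv2.imwrite('pics/w1c.png',cv2.resize(c,None,fx=3,fy=3,interpolation=cv2.INTER_CUBIC))
E
```

```text
[[317.79026084 296.38908339]
 [318.08728092 259.58611745]
 [318.17921424 273.60186019]] 319.33552079299193 235.26751277918243
```

View pics/w1c.png

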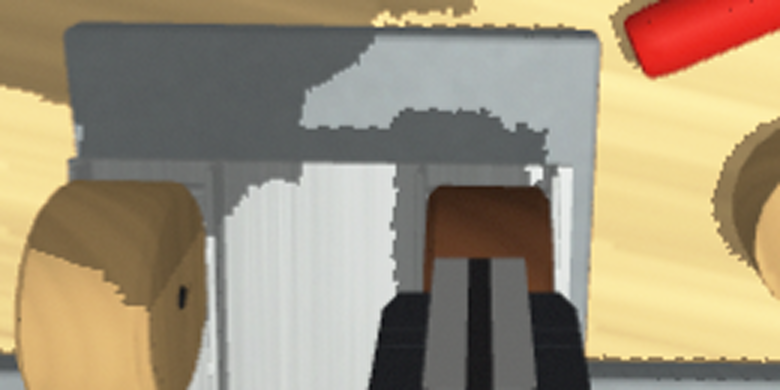

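View pics/t1.png

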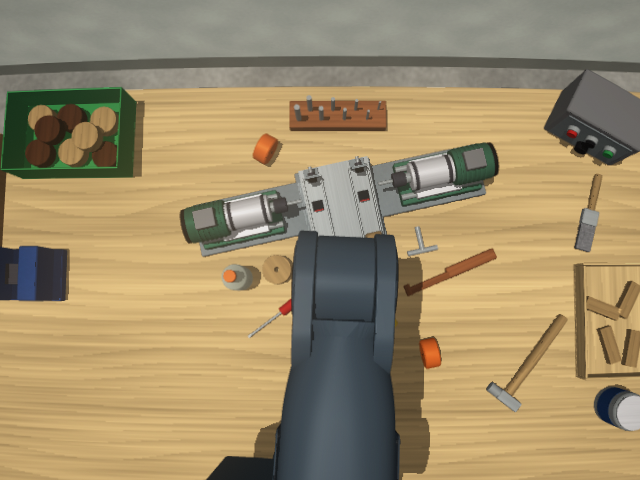

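```bash
python3 -m crank '[{"dx":0,"dy":1,"dz":10,"twist":0},{"dx":0,"dy":2,"dz":30,"twist":0},{"dx":0,"dy":2.5,"dz":55,"twist":0},{"dx":0,"dy":2.5,"dz":80,"twist":0},{"dx":0,"dy":2.5,"dz":100,"twist":0},{"dx":0,"dy":2.5,"dz":112,"twist":0},{"dx":0,"dy":2.5,"dz":117,"twist":0},{"dx":0,"dy":2.5,"dz":118,"twist":0},{"dx":0,"dy":2.5,"dz":118,"twist":0}]'
python3 - <<'E'
from h import *
grab('side','s2.png');d=grab('wrist','w2.png')
c=cv2.imread('pics/s2.png')[190:370,250:480];cv2.imwrite('pics/s2c.png',cv2.resize(c,None,fx=3.3,fy=3.3))
E
python3 st.py .440 -.020 .080
```

```text
t: 3.35
tool_pos: [0.4393, -0.0167, 0.0808]
orientation: [[-0.972, -0.234, 0.001], [-0.234, 0.972, 0.0], [-0.001, -0.0, -1.0]]
ft_force: [0.3, -0.5, 0.4]
width: -0.0001
t 3.45 w 0.00032556727100958106 pos [ 0.4396 -0.0169  0.081 ] z [ 0.001  0.    -1.   ] F [ 0.23 -0.12  0.27]
delta tool mm [ 0.3 -3.1  1. ] twist 0.00030141516502597935
```

View pics/s2c.png

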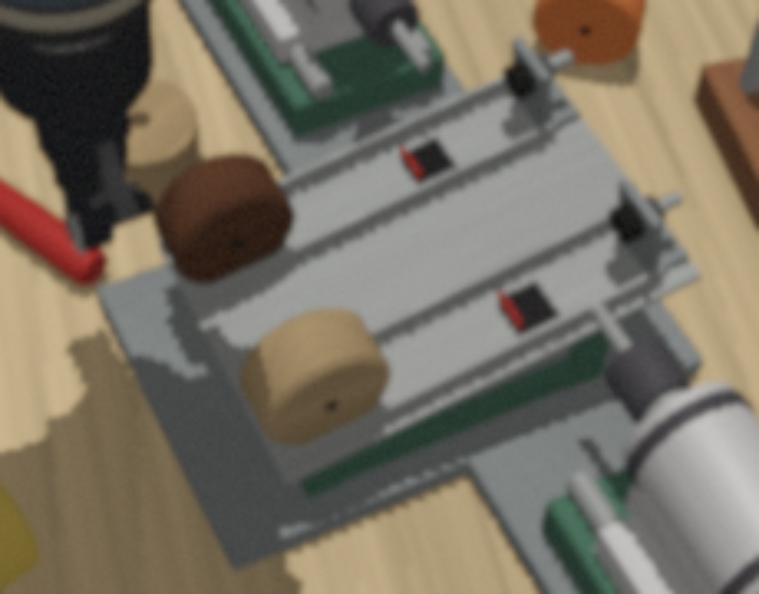

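View pics/w2.png

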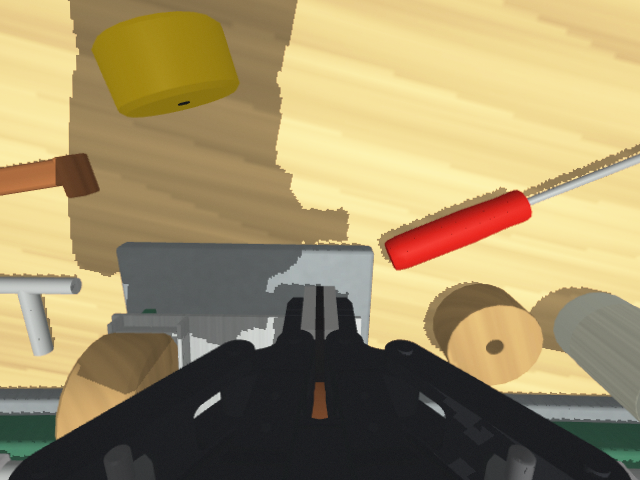

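The fingertip, about (95,240) in the side crop, is squarely behind the dark blank with a gap. The disc is still at the lip, and both dogs are upright at (413,163) and (512,312). Starting the roll.

```bash
python3 -m crank '[{"dx":-3,"dy":0,"dz":0,"twist":0},{"dx":-7,"dy":0,"dz":0,"twist":0},{"dx":-11,"dy":0,"dz":0,"twist":0},{"dx":-14,"dy":0,"dz":0,"twist":0},{"dx":-17,"dy":0,"dz":0,"twist":0},{"dx":-20,"dy":0,"dz":-0.5,"twist":0},{"dx":-23,"dy":0,"dz":-0.5,"twist":0},{"dx":-26,"dy":0,"dz":-1,"twist":0},{"dx":-29,"dy":0,"dz":-1,"twist":0},{"dx":-32,"dy":0,"dz":-1.5,"twist":0}]'
python3 -m crank '[{"dx":-3,"dy":0,"dz":-0.5,"twist":0},{"dx":-6,"dy":0,"dz":-1,"twist":0},{"dx":-10,"dy":0,"dz":-1.5,"twist":0},{"dx":-13,"dy":0,"dz":-2,"twist":0},{"dx":-16,"dy":0,"dz":-2.5,"twist":0},{"dx":-20,"dy":0,"dz":-3,"twist":0},{"dx":-23,"dy":0,"dz":-3.5,"twist":0},{"dx":-26,"dy":0,"dz":-4,"twist":0},{"dx":-30,"dy":0,"dz":-4.5,"twist":0},{"dx":-33,"dy":0,"dz":-5,"twist":0}]'
python3 - <<'E'
from h import *
grab('side','s3.png')
c=cv2.imread('pics/s3.png')[190:370,250:480];cv2.imwrite('pics/s3c.png',cv2.resize(c,None,fx=3.3,fy=3.3))
E
python3 st.py .598 .018 .102
```

```text
t: 4.45
tool_pos: [0.4709, -0.0094, 0.0826]
orientation: [[-0.972, -0.234, 0.001], [-0.234, 0.972, 0.0], [-0.001, -0.0, -1.0]]
ft_force: [0.5, 0.1, -0.7]
width: 0.0002
t: 5.45
tool_pos: [0.5045, -0.0018, 0.0903]
orientation: [[-0.972, -0.234, 0.005], [-0.234, 0.972, -0.001], [-0.005, -0.002, -1.0]]
ft_force: [-13.8, -2.8, 46.0]
width: 0.0001
t 5.5 w -6.007495299991413e-05 pos [ 0.505  -0.0018  0.0905] z [ 0.006 -0.    -1.   ] F [-12.17  -1.68  43.87]
delta tool mm [-95.1  -2.5 -11. ] twist 0.00013636963617357468
```

View pics/s3c.png

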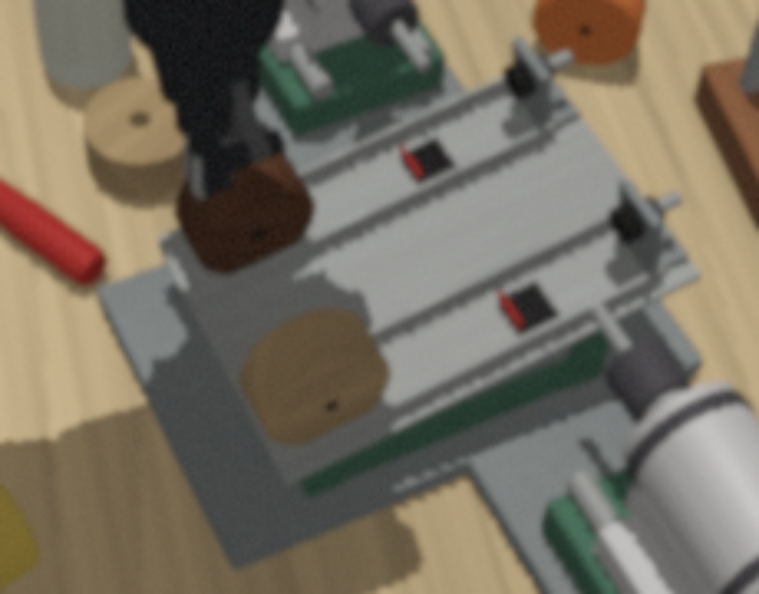

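```bash
python3 - <<'E'
from h import *
d=grab('side','s4.png');w=grab('wrist','w4.png');t=grab('top','t4.png')
p=np.array(bot.state()['tool_pos'])
u=np.array([.972,.234,0])
q=proj(d,[p,p+[0,0,.02],p+u*.011,p-u*.011,[.5088,-.0037,.0905],[.5088,-.0037,.1255]]);print(q.round(1).tolist())
im=d['img'][:,:,::-1].copy()
c=cv2.resize(im[215:295,280:370],None,fx=7,fy=7,interpolation=cv2.INTER_CUBIC)
c=cv2.convertScaleAbs(c,alpha=1.8,beta=20)
for (x,y),col in zip(q,[(0,255,0),(0,255,255),(255,0,255),(255,255,0),(255,255,255),(255,0,0)]): cv2.circle(c,(int((x-280)*7),int((y-215)*7)),4,col,-1)
cv2.imwrite('pics/s4c.png',c)
E
```

```text
[[313.7, 257.2], [313.5, 250.1], [319.3, 255.1], [308.0, 259.4], [316.2, 257.7], [315.9, 245.1]]
```

View pics/s4c.png

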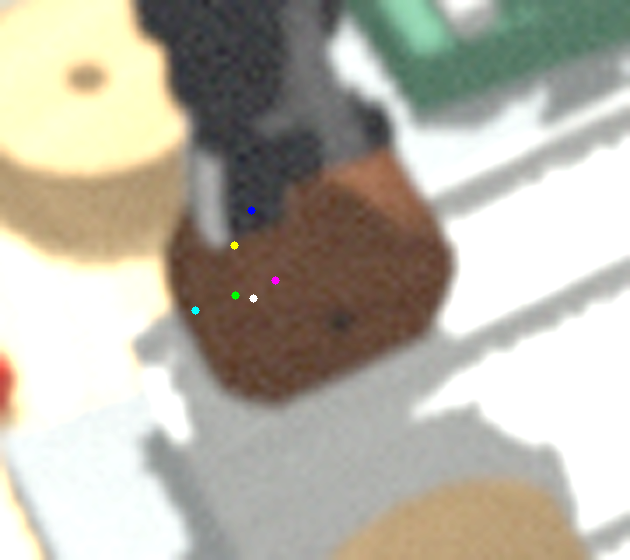

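View pics/w4.png

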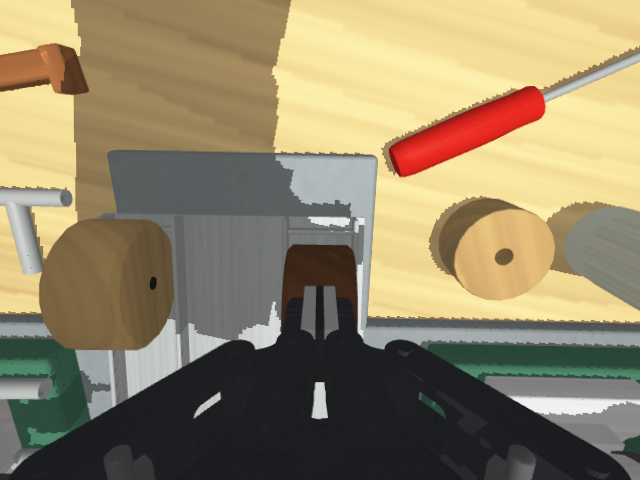

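```bash
python3 - <<'E'
from h import *
d=grab('side');y=np.radians(13.5);u=np.array([np.cos(y),np.sin(y),0]);l=np.array([-np.sin(y),np.cos(y),0])
p=np.array(bot.state()['tool_pos'])
C0=np.array([.5088,-.0037,.0905])
for name,uv in(('init',(322.1,263.3)),('now',(328.6,260.7))):
  for off in(0,.003):
    n=l;c=l@C0-.018+off
    X=onplane(d,*uv,n,c)+l*.018
    print(name,X.round(4),'s from C0',((X-C0)@u).round(4),'TCP s',((p-C0)@u).round(4),'lat',((p-C0)@l).round(4),'tcp z',p[2])
print(bot.state()['ft_force'])
E
```

```text
init [ 0.5117 -0.003   0.0939] s from C0 0.0029 TCP s -0.0035 lat 0.0028 tcp z 0.09050154940929786
init [5.123e-01 2.000e-04 8.950e-02] s from C0 0.0044 TCP s -0.0035 lat 0.0028 tcp z 0.09050154940929786
now [ 5.238e-01 -1.000e-04  9.420e-02] s from C0 0.0155 TCP s -0.0035 lat 0.0028 tcp z 0.09050154940929786
now [0.5246 0.0032 0.0898] s from C0 0.017 TCP s -0.0035 lat 0.0028 tcp z 0.09050154940929786
[-11.14639052  -2.22682935  43.19335205]
```

```bash
python3 - <<'E'
from h import *
d=grab('side');p=np.array([.4393,-.0167,.0808]);u=np.array([.972,.234,0])
q=proj(d,[p,p+[0,0,.02],p+[0,0,.04],p+u*.011,p-u*.011]);print(q.round(1).tolist())
im=cv2.imread('pics/s2.png')
c=cv2.resize(im[205:305,240:350],None,fx=7,fy=7,interpolation=cv2.INTER_CUBIC)
c=cv2.convertScaleAbs(c,alpha=1.8,beta=20)
for (x,y),col in zip(q,[(0,255,0),(0,255,255),(0,0,255),(255,0,255),(255,255,0)]): cv2.circle(c,(int((x-240)*7),int((y-205)*7)),4,col,-1)
cv2.imwrite('pics/s2d.png',c[:600])
E
```

```text
[[278.6, 273.6], [277.8, 266.7], [277.0, 259.5], [284.4, 271.4], [272.7, 275.8]]
```

View pics/s2d.png

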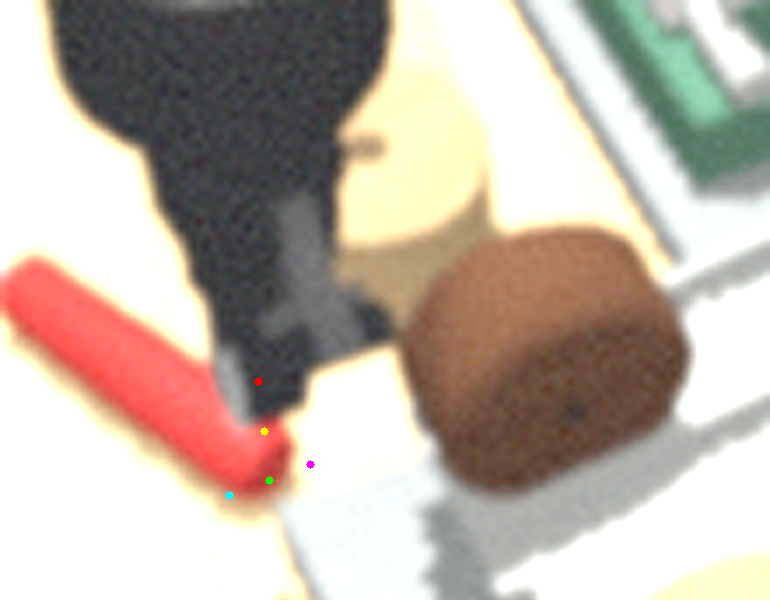

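```bash
python3 -m crank '[{"dx":2,"dy":0,"dz":-3,"twist":0},{"dx":4,"dy":0,"dz":-8,"twist":0},{"dx":8,"dy":0,"dz":-14,"twist":0},{"dx":14,"dy":0,"dz":-22,"twist":0},{"dx":22,"dy":0,"dz":-30,"twist":0},{"dx":32,"dy":0,"dz":-34,"twist":0},{"dx":42,"dy":0,"dz":-36,"twist":0},{"dx":48,"dy":0,"dz":-36,"twist":0},{"dx":48,"dy":0,"dz":-36,"twist":0}]'
python3 - <<'E'
from h import *
d=grab('side','s5.png');w=grab('wrist','w5.png')
p=np.array(bot.state()['tool_pos']);u=np.array([.972,.234,0])
print(p,bot.state()['ft_force'])
q=proj(d,[p,p+[0,0,.02],p+[0,0,.04],p+u*.011,p-u*.011]);print(q.round(1).tolist())
print('wrist',proj(w,[p,p+[0,0,.02]-u*.011,p+[0,0,.02],p-u*.011,p+[0,0,.03]-u*.011]).round(1).tolist())
im=d['img'][:,:,::-1]
x0,y0=int(q[0][0])-60,int(q[0][1])-65
c=cv2.resize(im[y0:y0+85,x0:x0+110],None,fx=7,fy=7,interpolation=cv2.INTER_CUBIC)
c=cv2.convertScaleAbs(c,alpha=2.2,beta=30)
for (x,y),col in zip(q,[(0,255,0),(0,255,255),(0,0,255),(255,0,255),(255,255,0)]): cv2.circle(c,(int((x-x0)*7),int((y-y0)*7)),4,col,-1)
cv2.imwrite('pics/s5c.png',c[:600])
c=cv2.resize(w['img'][230:480,200:450,::-1],None,fx=2.3,fy=2.3,interpolation=cv2.INTER_CUBIC);cv2.imwrite('pics/w5c.png',cv2.convertScaleAbs(c,alpha=2.2,beta=30))
E
```

```text
t: 6.65
tool_pos: [0.4569, -0.0132, 0.1262]
orientation: [[-0.972, -0.233, 0.006], [-0.233, 0.972, -0.0], [-0.005, -0.002, -1.0]]
ft_force: [-0.3, 0.1, -0.3]
width: 0.0002
[ 0.457751   -0.01305671  0.12612694] [ 0.90346533  1.07500228 -0.15512513]
[[287.3, 254.1], [286.6, 246.6], [285.9, 238.9], [293.3, 251.9], [281.2, 256.3]]
wrist [[317.7, 274.0], [317.3, 270.5], [317.4, 291.0], [317.6, 255.3], [317.2, 279.4]]
```

View pics/s5c.png

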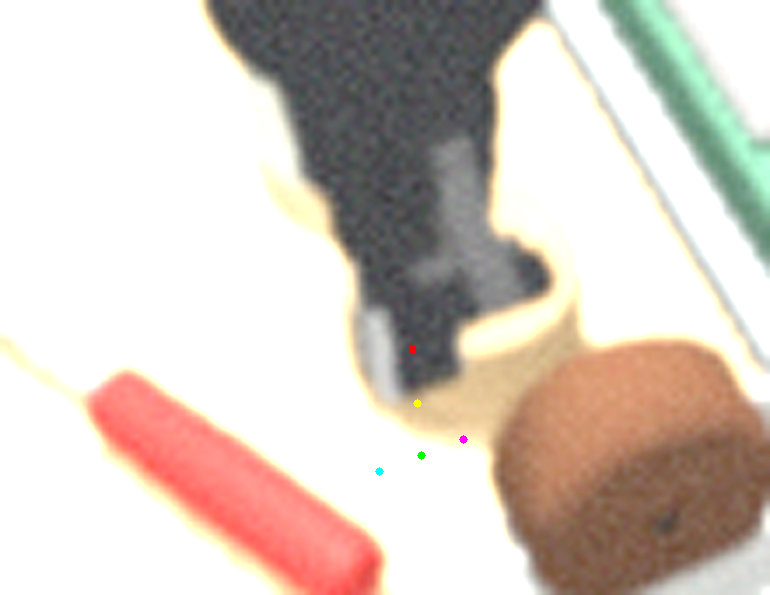

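View pics/w5c.png

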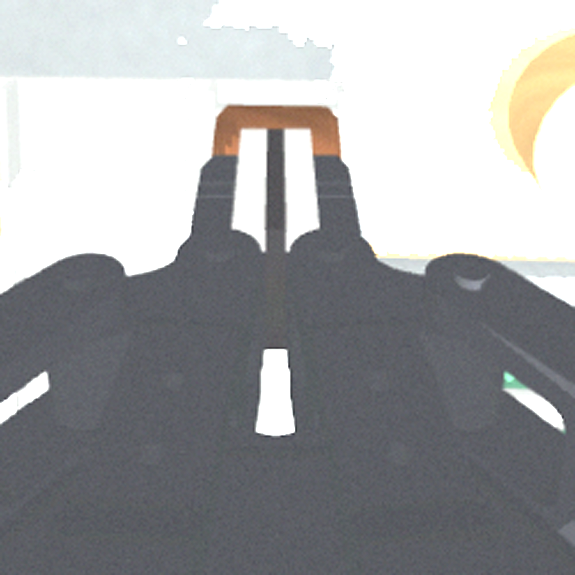

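View pics/s5.png

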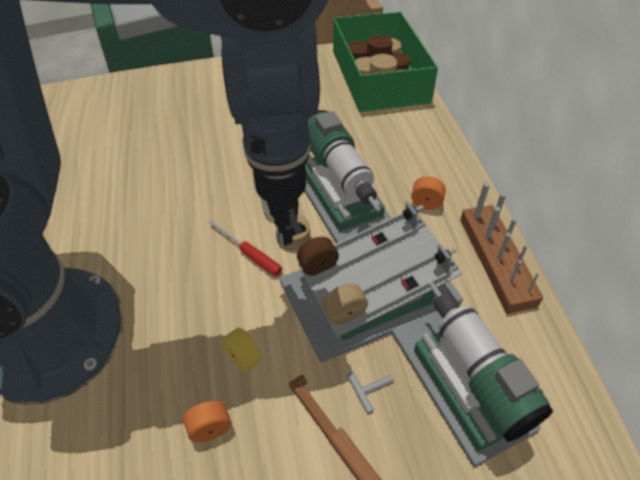

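The blank rolled back to the lip unharmed. Three measurements agree that the real fingertip sits about 36 mm above the reported TCP along the tool axis: the side-view tip pixel, the wrist-view tip row (286), and the tip resting on the disc's top in the failed push. So the first push ran over the blank instead of behind it. I'll back off, go lower, check, and retry.

```bash
python3 -m crank '[{"dx":8,"dy":0,"dz":0,"twist":0},{"dx":20,"dy":0,"dz":2,"twist":0},{"dx":22,"dy":0,"dz":10,"twist":0},{"dx":22,"dy":0,"dz":25,"twist":0},{"dx":22,"dy":0,"dz":42,"twist":0},{"dx":22,"dy":0,"dz":58,"twist":0},{"dx":22,"dy":0,"dz":68,"twist":0},{"dx":22,"dy":0,"dz":74,"twist":0},{"dx":22,"dy":0,"dz":74,"twist":0}]'
cat > look.py <<'E'
from m import *
import sys
tag=sys.argv[1]
d=grab('side','s%s.png'%tag)
s=bot.state();p=np.array(s['tool_pos']);u=np.array([.972,.234,0]);l=np.array([-.234,.972,0]);T=p+[0,0,.036]
print(p.round(4),np.round(s['ft_force'],1),s['t'])
q=proj(d,[p,T-l*.01,T+u*.011-l*.01,T-u*.011-l*.01])
x0,y0=275,195
c=cv2.resize(d['img'][y0:y0+95,x0-20:x0+110,::-1],None,fx=6,fy=6,interpolation=cv2.INTER_CUBIC)
c=cv2.convertScaleAbs(c,alpha=1.8,beta=20)
for (x,y),col in zip(q,[(0,255,0),(0,255,255),(255,0,255),(255,255,0)]): cv2.circle(c,(int((x-x0+20)*6),int((y-y0)*6)),3,col,-1)
cv2.imwrite('pics/s%sc.png'%tag,c)
E
python3 look.py 6
```

```text
t: 7.65
tool_pos: [0.4365, -0.0182, 0.0514]
orientation: [[-0.972, -0.233, 0.005], [-0.233, 0.972, -0.0], [-0.005, -0.001, -1.0]]
ft_force: [0.6, 0.8, -0.1]
width: -0.0
[ 0.4369 -0.0182  0.052 ] [0.9 0.3 1.2] 7.7
```

View pics/s6c.png

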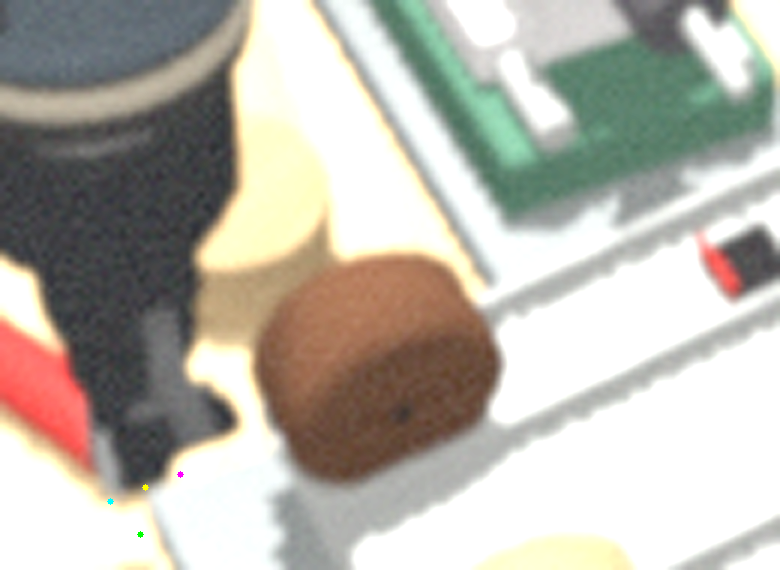

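```bash
python3 -m crank '[{"dx":-4,"dy":0,"dz":0,"twist":0},{"dx":-8,"dy":0,"dz":0,"twist":0},{"dx":-12,"dy":0,"dz":0,"twist":0},{"dx":-16,"dy":0,"dz":0,"twist":0},{"dx":-19,"dy":0,"dz":0,"twist":0},{"dx":-22,"dy":0,"dz":0,"twist":0},{"dx":-25,"dy":0,"dz":0,"twist":0},{"dx":-28,"dy":0,"dz":-0.5,"twist":0},{"dx":-31,"dy":0,"dz":-1,"twist":0},{"dx":-34,"dy":0,"dz":-1.5,"twist":0}]'
python3 look.py 7
```

```text
t: 8.7
tool_pos: [0.4701, -0.0102, 0.0538]
orientation: [[-0.972, -0.233, 0.006], [-0.233, 0.972, -0.0], [-0.005, -0.002, -1.0]]
ft_force: [-0.2, -0.7, -0.1]
width: 0.0002
[ 0.4705 -0.0101  0.0539] [0.1 0.3 1.1] 8.75
```

View pics/s7c.png

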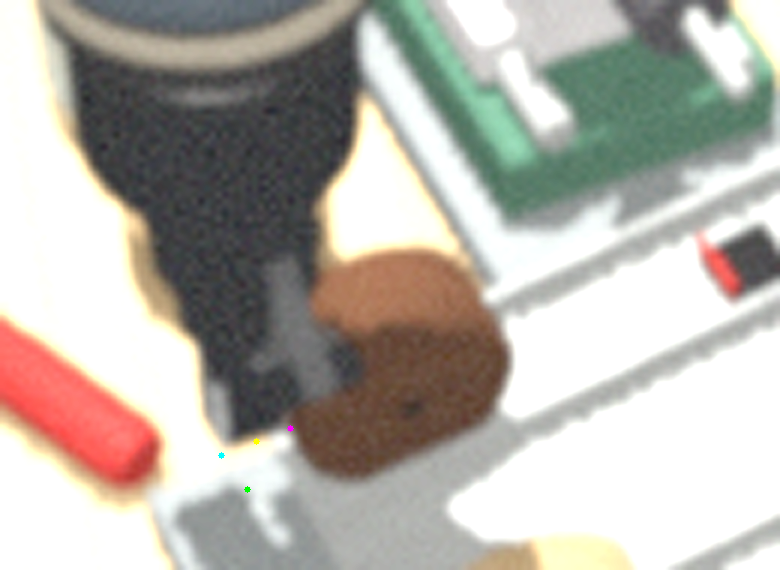

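Contact is clean: the finger is behind the rim at crop (295,405), the disc has moved about 3 mm, and the force is near zero. Continuing steadily along the slope.

```bash
python3 -m crank '[{"dx":-3,"dy":0,"dz":-0.5,"twist":0},{"dx":-7,"dy":0,"dz":-1,"twist":0},{"dx":-11,"dy":0,"dz":-1.7,"twist":0},{"dx":-15,"dy":0,"dz":-2.3,"twist":0},{"dx":-19,"dy":0,"dz":-3,"twist":0},{"dx":-23,"dy":0,"dz":-3.6,"twist":0},{"dx":-27,"dy":0,"dz":-4.2,"twist":0},{"dx":-31,"dy":0,"dz":-4.9,"twist":0},{"dx":-35,"dy":0,"dz":-5.5,"twist":0},{"dx":-39,"dy":0,"dz":-6.1,"twist":0}]'
python3 look.py 8
python3 - <<'E'
from h import *
grab('wrist','w8.png')
E
```

```text
t: 9.75
tool_pos: [0.5088, -0.001, 0.0602]
orientation: [[-0.972, -0.233, 0.006], [-0.233, 0.972, -0.0], [-0.006, -0.002, -1.0]]
ft_force: [0.1, 0.8, -0.4]
width: -0.0002
[ 0.5093 -0.0008  0.0603] [ 0.1  0.  -0.3] 9.8
```

View pics/s8c.png

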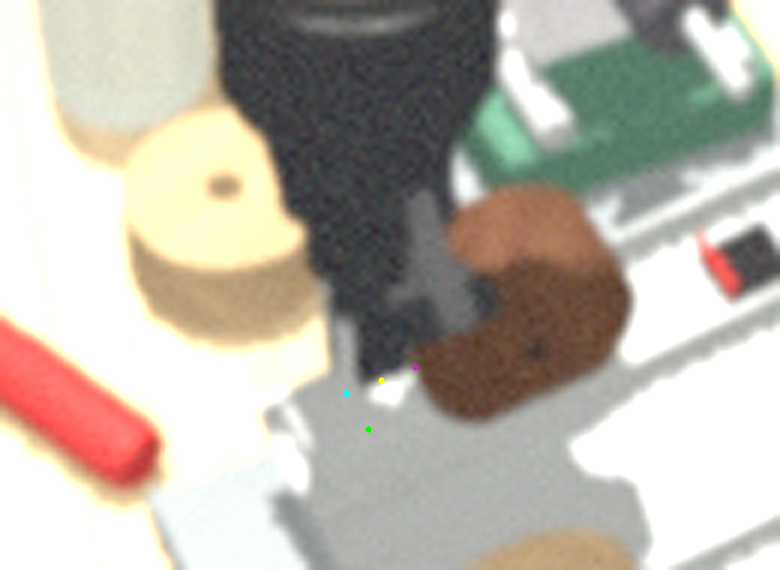

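View pics/w8.png

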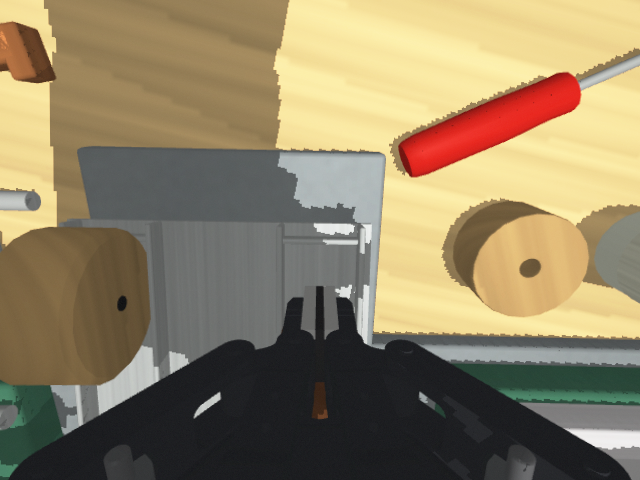

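```bash
python3 -m crank '[{"dx":-3,"dy":0,"dz":-0.5,"twist":0},{"dx":-7,"dy":0,"dz":-1,"twist":0},{"dx":-11,"dy":0,"dz":-1.7,"twist":0},{"dx":-15,"dy":0,"dz":-2.3,"twist":0},{"dx":-19,"dy":0,"dz":-3,"twist":0},{"dx":-23,"dy":0,"dz":-3.6,"twist":0},{"dx":-27,"dy":0,"dz":-4.2,"twist":0},{"dx":-31,"dy":0,"dz":-4.9,"twist":0},{"dx":-34,"dy":0,"dz":-5.4,"twist":0},{"dx":-37,"dy":0,"dz":-5.9,"twist":0}]'
python3 -m crank '[{"dx":-2,"dy":0,"dz":-0.3,"twist":0},{"dx":-4,"dy":0,"dz":-0.6,"twist":0},{"dx":-6,"dy":0,"dz":-1,"twist":0},{"dx":-8,"dy":0,"dz":-1.3,"twist":0},{"dx":-10,"dy":0,"dz":-1.6,"twist":0},{"dx":-12,"dy":0,"dz":-1.9,"twist":0},{"dx":-14,"dy":0,"dz":-2.2,"twist":0},{"dx":-16,"dy":0,"dz":-2.5,"twist":0},{"dx":-18,"dy":0,"dz":-2.8,"twist":0},{"dx":-20,"dy":0,"dz":-3.1,"twist":0}]'
sed -i 's/x0,y0=275,195/x0,y0=315,180/' look.py; python3 look.py 9
```

```text
t: 10.85
tool_pos: [0.5452, 0.0078, 0.0664]
orientation: [[-0.972, -0.234, 0.006], [-0.234, 0.972, -0.0], [-0.006, -0.002, -1.0]]
ft_force: [-0.4, -0.1, -0.2]
width: 0.0001
t: 11.85
tool_pos: [0.5648, 0.0125, 0.0696]
orientation: [[-0.972, -0.234, 0.006], [-0.234, 0.972, -0.0], [-0.006, -0.002, -1.0]]
ft_force: [-2.1, -0.3, 0.1]
width: -0.0002
[0.565  0.0125 0.0697] [-1.1  0.   0.5] 11.9
```

View pics/s9c.png

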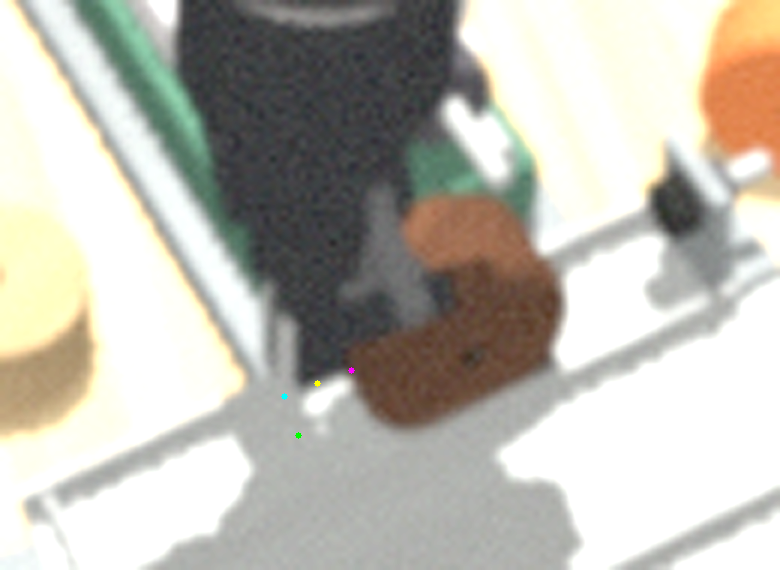

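```bash
python3 -m crank '[{"dx":-2,"dy":0,"dz":-0.3,"twist":0},{"dx":-4,"dy":0,"dz":-0.6,"twist":0},{"dx":-6,"dy":0,"dz":-1,"twist":0},{"dx":-8,"dy":0,"dz":-1.3,"twist":0},{"dx":-10,"dy":0,"dz":-1.6,"twist":0},{"dx":-12,"dy":0,"dz":-1.9,"twist":0},{"dx":-14,"dy":0,"dz":-2.2,"twist":0},{"dx":-16,"dy":0,"dz":-2.5,"twist":0},{"dx":-18,"dy":0,"dz":-2.8,"twist":0},{"dx":-20,"dy":0,"dz":-3.1,"twist":0}]'
python3 -m crank '[{"dx":-2,"dy":0,"dz":-0.3,"twist":0},{"dx":-4,"dy":0,"dz":-0.6,"twist":0},{"dx":-6,"dy":0,"dz":-1,"twist":0},{"dx":-8,"dy":0,"dz":-1.3,"twist":0}]'
python3 look.py 10
```

```text
t: 12.9
tool_pos: [0.5847, 0.0173, 0.0729]
orientation: [[-0.972, -0.234, 0.007], [-0.234, 0.972, -0.0], [-0.006, -0.002, -1.0]]
ft_force: [-0.3, -0.6, 0.2]
width: -0.0002
t: 13.3
tool_pos: [0.5927, 0.0192, 0.0744]
orientation: [[-0.972, -0.234, 0.007], [-0.234, 0.972, -0.0], [-0.007, -0.002, -1.0]]
ft_force: [-0.0, 0.6, -0.6]
width: -0.0005
[0.5929 0.0192 0.0744] [-0.7  0.9  0.4] 13.35
```

View pics/s10c.png

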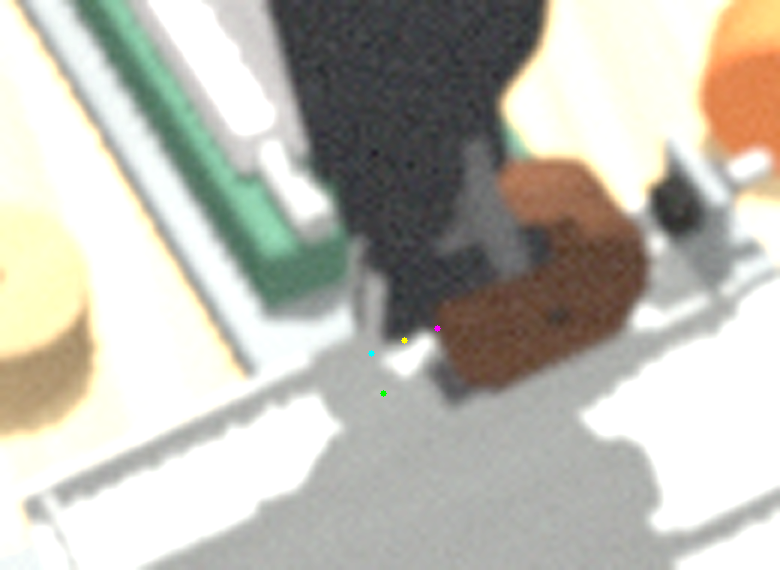

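```bash
python3 -m crank '[{"dx":-1.5,"dy":0,"dz":-0.2,"twist":0},{"dx":-3,"dy":0,"dz":-0.5,"twist":0},{"dx":-4.5,"dy":0,"dz":-0.7,"twist":0},{"dx":-6,"dy":0,"dz":-1,"twist":0}]'
python3 -m crank '[{"dx":-1,"dy":0,"dz":-0.2,"twist":0},{"dx":-2,"dy":0,"dz":-0.3,"twist":0}]'
python3 look.py 11
```

```text
t: 13.75
tool_pos: [0.5988, 0.0207, 0.0754]
orientation: [[-0.972, -0.234, 0.007], [-0.234, 0.972, -0.0], [-0.007, -0.002, -1.0]]
ft_force: [0.2, 0.4, -0.2]
width: -0.0003
t: 13.95
tool_pos: [0.6008, 0.0212, 0.0757]
orientation: [[-0.972, -0.234, 0.007], [-0.234, 0.972, -0.0], [-0.007, -0.002, -1.0]]
ft_force: [0.1, 0.3, 0.1]
width: 0.0
[0.6009 0.0212 0.0757] [-0.4  0.3  0.3] 14.0
```

View pics/s11c.png

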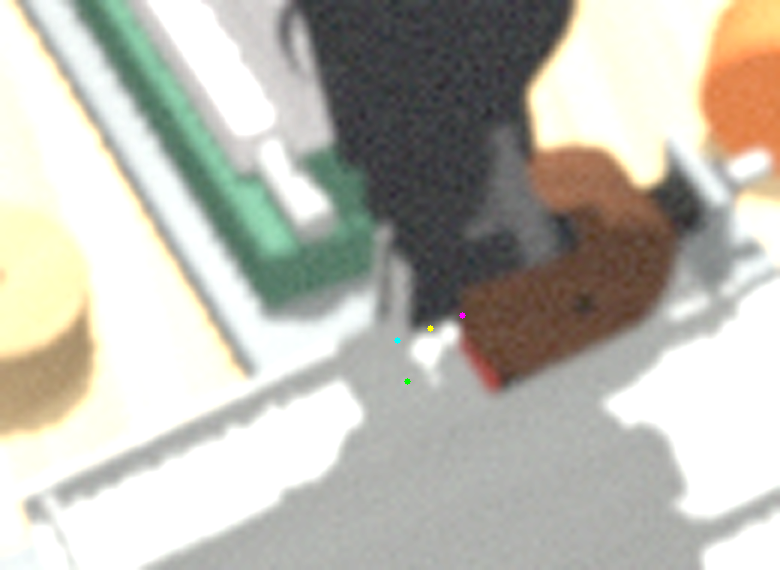

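The red dog shows again behind the disc at crop (482,365), and the disc touches the black stop at (680,205). I'll press gently to confirm.

```bash
python3 -m crank '[{"dx":-0.7,"dy":0,"dz":-0.1,"twist":0},{"dx":-1.4,"dy":0,"dz":-0.2,"twist":0}]'; python3 -m crank '[{"dx":-0.7,"dy":0,"dz":-0.1,"twist":0},{"dx":-1,"dy":0,"dz":-0.2,"twist":0}]'
python3 look.py 12
```

```text
t: 14.2
tool_pos: [0.6023, 0.0215, 0.076]
orientation: [[-0.972, -0.234, 0.007], [-0.234, 0.972, -0.0], [-0.007, -0.002, -1.0]]
ft_force: [-0.4, -0.3, 0.8]
width: 0.0
t: 14.4
tool_pos: [0.6025, 0.0216, 0.0759]
orientation: [[-0.972, -0.234, 0.005], [-0.234, 0.972, -0.001], [-0.005, -0.002, -1.0]]
ft_force: [-6.9, -1.7, 2.2]
width: 0.0
[0.6024 0.0216 0.0759] [-6.3 -1.3  2.7] 14.45
```

View pics/s12c.png

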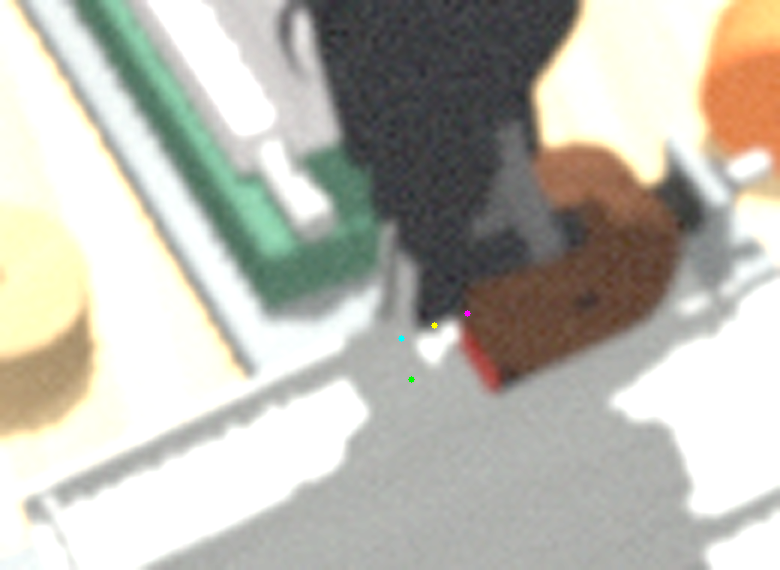

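The force rose to 7 N against the stop, and the dog is standing. Backing off slowly while watching that the dog holds.

```bash
python3 -m crank '[{"dx":1,"dy":0,"dz":0.1,"twist":0},{"dx":2.5,"dy":0,"dz":0.3,"twist":0},{"dx":4,"dy":0,"dz":0.5,"twist":0},{"dx":6,"dy":0,"dz":0.8,"twist":0},{"dx":9,"dy":0,"dz":1,"twist":0},{"dx":13,"dy":0,"dz":1,"twist":0},{"dx":18,"dy":0,"dz":1,"twist":0},{"dx":24,"dy":0,"dz":1,"twist":0},{"dx":30,"dy":0,"dz":1,"twist":0}]'
python3 look.py 13
```

```text
t: 15.35
tool_pos: [0.5727, 0.0145, 0.0748]
orientation: [[-0.972, -0.234, 0.005], [-0.234, 0.972, -0.001], [-0.005, -0.002, -1.0]]
ft_force: [-0.4, -0.1, -0.0]
width: 0.0005
[0.572  0.0143 0.0748] [ 1.  -0.7  0.4] 15.4
```

View pics/s13c.png

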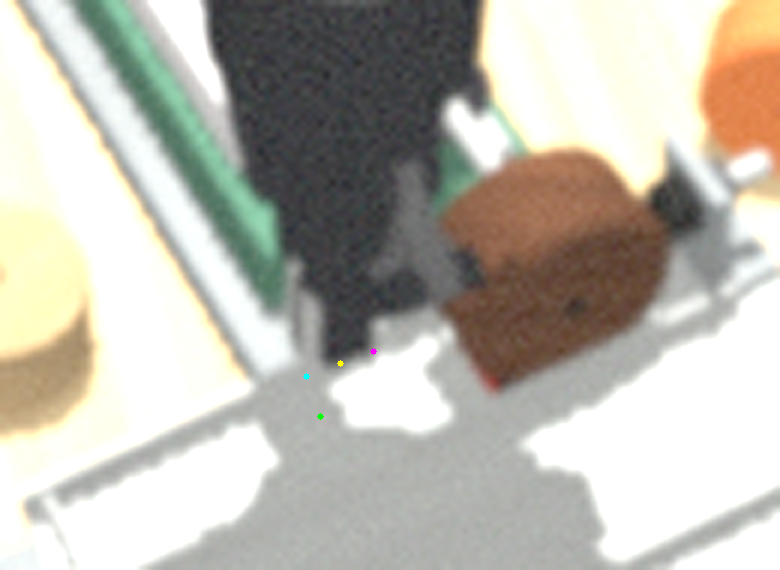

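The disc settled about 4 mm back and leans on the dog, as described. Withdrawing fully, first back along the lane and then up.

```bash
python3 -m crank '[{"dx":8,"dy":0,"dz":0,"twist":0},{"dx":18,"dy":0,"dz":-2,"twist":0},{"dx":26,"dy":0,"dz":-10,"twist":0},{"dx":34,"dy":0,"dz":-25,"twist":0},{"dx":44,"dy":0,"dz":-45,"twist":0},{"dx":60,"dy":0,"dz":-70,"twist":0},{"dx":80,"dy":0,"dz":-95,"twist":0},{"dx":105,"dy":0,"dz":-120,"twist":0},{"dx":130,"dy":0,"dz":-140,"twist":0},{"dx":150,"dy":0,"dz":-150,"twist":0}]'
python3 -m crank '[{"dx":15,"dy":20,"dz":0,"twist":0},{"dx":25,"dy":50,"dz":0,"twist":0},{"dx":30,"dy":85,"dz":0,"twist":0},{"dx":35,"dy":120,"dz":0,"twist":0},{"dx":40,"dy":155,"dz":0,"twist":0},{"dx":40,"dy":180,"dz":0,"twist":0},{"dx":40,"dy":190,"dz":0,"twist":0},{"dx":40,"dy":190,"dz":0,"twist":0}]'
python3 look.py 14
python3 - <<'E'
from m import *
a=grab('top','t14.png');b=grab('side')
c=a['img'][130:370,180:500,::-1];cv2.imwrite('pics/t14c.png',cv2.resize(c,None,fx=2.5,fy=2.5,interpolation=cv2.INTER_CUBIC))
D=((0,90,20),(14,255,110));P=((8,60,110),(22,190,255))
pa=blob(a['img'],*D,(305,165,335,235));X=onz(a,*pa[0],.112);print(pa,X, (X[:2]-[.5088,-.0037])@[.972,.234])
pp=blob(a['img'],*P,(364,228,393,265));print(pp,onz(a,*pp[0],.0905))
E
```

```text
t: 16.4
tool_pos: [0.4245, -0.0209, 0.2272]
orientation: [[-0.972, -0.233, 0.008], [-0.233, 0.972, -0.001], [-0.008, -0.003, -1.0]]
ft_force: [0.2, 0.4, 0.1]
width: 0.0004
t: 17.2
tool_pos: [0.3411, 0.155, 0.2271]
orientation: [[-0.972, -0.235, 0.009], [-0.235, 0.972, -0.0], [-0.009, -0.003, -1.0]]
ft_force: [-0.3, 0.6, -0.3]
width: 0.0
[0.3414 0.1543 0.2269] [ 0.6  0.6 -1.1] 17.25
(array([317.18249075, 199.22194821]), 405.5, (308, 185, 19, 30)) [0.6414718  0.02663283 0.112     ] 0.136054873194377
(array([377.32137519, 246.86136024]), 446.0, (367, 232, 21, 31)) [ 0.53427121 -0.11193093  0.0905    ]
```

View pics/s14c.png

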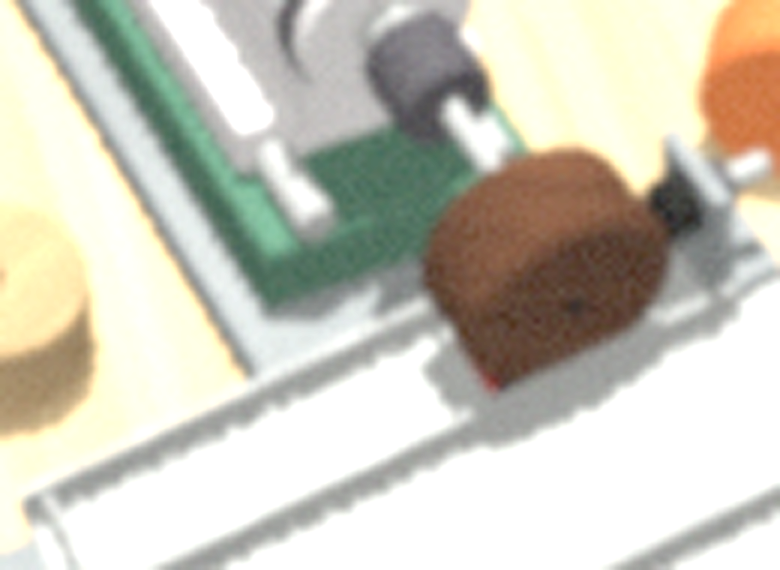

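View pics/t14c.png

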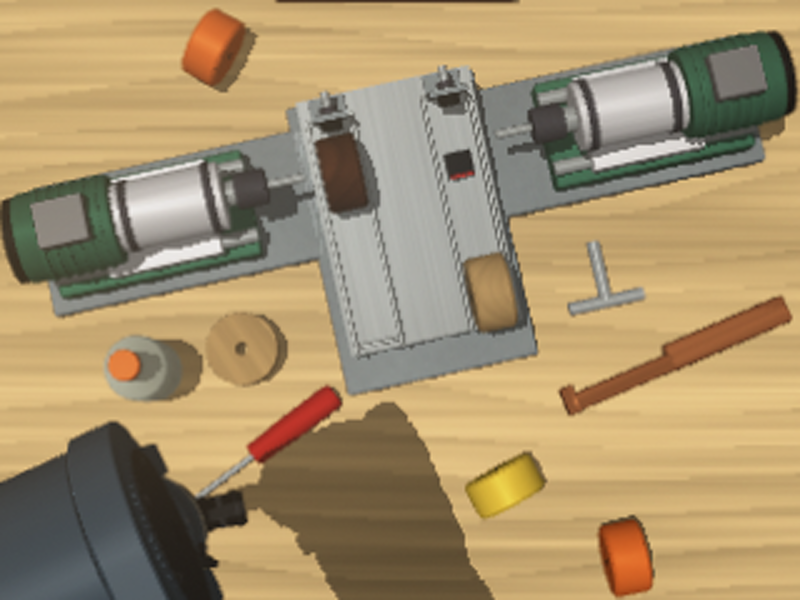

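```bash
python3 -c "
from workcell import bot
bot.job_done();print(bot.state()['t'])"
```

```text
the job is handed in; nothing more can be done
the job is handed in; nothing more can be done
```

The dark blank is loaded: I rolled it up the left lane to the stop with the shut fingertips. It pressed against the stop at about 7 N, the red dog stood up behind it, and I withdrew the hand. I handed the job in at about 17 s.

**Last checks:**
- **Dark blank:** it leans on the dog, 136 mm uphill of where it started (134 mm expected when let go).
- **Pale blank:** it is still at the lip of the other lane, within 1 mm of its first position.
- **Other items:** by eye, the tools and parts look unmoved in the top view.
- **Robot:** it is clear of everything, with only sensor noise on the force reading.

**What went wrong:** the first push failed. The camera views and the contact showed the real fingertip about 36 mm short of the reported TCP, so the tip rode onto the blank's top. The reported wrist force was up to about 48 N, mostly straight down on the blank. That is well under the 120 N wrist limit; the tip seemed to be what touched it, but if the gripper body did, it would exceed the 40 N limit. I lifted off, the blank rolled about 15 mm back to the lip, and I pushed again 36 mm lower. That second push was smooth, at about 2 N or less until the stop.

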